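Line up the blank under the drill and hold its drive in

TASK

On the small green bench drill, move the work slide so that the red dot on the wooden blank sits right under the tip of the drill bit. Then push the red sprung idler arm back, past the click of its ratchet, until its rubber roller bears on the drive wheel, and finish while still holding it pressed there: the drive only bites as long as it is held, so do not let go. Leave the two tumblers, the jar and the wax tin where they stand.

Things in the scene. Friction and masses are not known exactly. Their poses are not given: they have to be found in the camera images.
- drill: Small green bench drill, fixed; base plate 250 x 430 x 15 mm. Origin on the table, 15 mm behind the plate's centre; x axis to the machine's back (steel column, black motor), y to its left, z up. Left half: drill head and work slide; right half: idler arm. The head, 40 mm wide, underside 130 mm above the table, overhangs the bit from the column to 23 mm in front of the bit.
- bit_tip (a point): The tip of the fixed 6 mm drill bit, pointing down, 62 mm above the table and 7 mm above the blank.
- red_dot (a point): Centre of the red dot (10 mm across) on the pale wooden blank (70 x 80 x 18 mm) fixed on the aluminium work slide; height 55 mm. The slide moves only along the drill's y axis, 120 mm between end stops, with 2 N friction, and stays where left. The dot starts on the left (drill's +y) of the bit; the bit is over its line of travel, 35 mm short of the right-hand end of travel.
- slide_post (a point): Centre of the upright black round post of the work slide (16 mm diameter, from 37 to 87 mm above the table, this point 62 mm), for gripping; it stands 105 mm in front (drill's -x) of the red dot and moves with it.
- push_post (a point): Upright black round post near the free end of the red idler arm, by which the arm is pushed: 16 mm diameter, from 38 mm (top of the arm) to 95 mm above the table, this point on its axis 68 mm above the table. It is 110 mm from the pivot. To push the arm back move it towards the back of the drill (drill's +x) round the pivot.
- idler_pivot (a point): The upright pivot axis of the idler arm, at the height of the push post's point.
- idler_arm (a joint): Angle of the idler arm, rad: 0 at the front stop where its spring holds it, 0.60 with its roller on the drive wheel (hard stop). Grows as the post goes back, counter-clockwise from above. The spring resists with 4 N at the post, rising to 10 N at 0.60, and some 5 N more near 0.35, before the ratchet clicks at 0.43. Let go after the click, the arm stays at about 0.42, clear of the wheel.
- pawl (a joint): Brass pawl slider at the right edge of the drill, m: 0 sprung in towards the arm, up to 0.010 pushed out. The tip of the arm pushes it out on the way back, and it springs in again behind the tip with the click. It works by itself and is not to be touched.
- tumbler_amber: Bystander: amber glass tumbler, 62 mm wide, 82 mm tall, near the right edge of the table.
- tumbler_clear: Bystander: clear glass tumbler, 56 mm wide, 70 mm tall, at the left.
- pigment_jar3: Bystander: brown jar with a black cap, 54 mm wide, 88 mm tall, at the left.
- wax_tin: Bystander: round metal tin, 67 mm wide, 24 mm tall, at the right.

How it is judged:
On the way, in this order (a step that is already met when the one before it is completed fails the run):
1. the red dot rests under the tip of the bit (within 5 mm, the dot's radius), the idler arm not yet pushed (horizontal distance between red_dot and bit_tip below 0.005 m and value of joint idler_arm below 0.3 rad), for 0.3 s.
2. the idler arm is past its click: beyond 0.47 rad with the pawl sprung in again (value of joint idler_arm above 0.47 rad and value of joint pawl below 0.002 m), for 0.1 s.
At the end, for the whole second after the job is handed in: The fingers hold the idler arm by its post (more than 3 N) fully back with the roller on the drive wheel (above 0.56 of 0.60 rad), the pawl clicked in behind it, and the red dot is still under the tip of the bit (within 5 mm) (value of joint idler_arm above 0.56 rad and value of joint pawl below 0.002 m and contact force between the fingers and idler_arm above 3 N and horizontal distance between red_dot and bit_tip below 0.005 m); the arm keeps its last pose, push and grip.
It fails at once if a tumbler, the jar or the tin is shifted by more than 20 mm (distance of any of tumbler_amber, tumbler_clear, pigment_jar3, wax_tin from where it was at the start of the episode above 0.02 m).
It also fails if it takes over 45 s, if anything falls off the work surface, if the arm or the gripper's body presses on something with over 40 N, if the wrist force passes 120 N, or if a joint passes its speed limit or range.

ROBOT

A 7-joint arm with a two-finger parallel gripper is mounted at the origin on a cart in front of the work surface, level with it; the furniture and walls round the work are solid. World frame = base frame: x ahead of the robot, y to its left, z up, the work surface at z = 0. Lengths are in m, angles in rad, forces in N, time in s.
With the tool pointing down it reaches from about 0.4 to 0.9 m from the base axis. Payload 5.5 kg.
Tool frame: the origin (TCP) lies midway between the tips of the shut fingers; the grasp point (between the pads) lies 19 mm behind it (manip.grip_depth is the distance from the TCP to the grasp point, in m); z points along the fingers, y is the line along which they close (so a half turn about z gives the same grasp; the last joint's range is limited). The gripper opens to 92 mm and grips with 3 to 60 N. Pads are 19 mm wide; open, the fingers measure 130 mm over their backs; the gripper's body (75 mm by 190 mm) begins 47 mm behind the grasp point.
Start: joints at [1.421, 0.501, -0.427, 1.55, 0.221, 1.138, -0.21], TCP at [0.261, -0.595, 0.227] pointing down, gripper open.
Joint ranges: [-2.88, 2.88], [-0.31, 2.03], [-1.54, 1.56], [0.2, 2.42], [-1.41, 4.55], [0.19, 2.02], [-2.57, 2.57]. Speed limits (rad/s): [2.57, 2.57, 3.14, 3.14, 3.14, 3.14, 3.14].

INTERFACE

Orientations are given as a unit quaternion [x, y, z, w].
In Python, from bench import manip, effector, viewer gives the robot as it stands. Calls block until the motion is done:
- manip.move_pose(position, orientation): joint-space move of the TCP to a pose.
- manip.servo_line(position, ori=None, vel=0.15): straight line of the TCP; ori=None keeps the orientation; vel is the mean speed in m/s.
- manip.movej(angles): joint-space move.
- effector.open_jaws() and effector.close(f_grip=None): open the fingers fully, or close them until they stop; f_grip is the grip in N (None keeps the last).
- manip.sleep(seconds).
- manip.solve_ik(position, orientation): joint angles nearest the present ones, or None.
- viewer.get_image(name): name is "scene" or "top"; returns the picture (480x640x3 uint8, red, green, blue); there is no depth.
- viewer.get_calibration(name): a dict with "vfov" (degrees; the focal length in pixels is half the picture's height over the tangent of half this angle, whatever the lens; pixels are square), "cx", "cy" (the principal point, pixels), "dist_coeffs" ([k1, k2, p1, p2, k3] as OpenCV has them; the pictures are not rectified), "eye" and "attitude" of the camera in the world. Camera axes: x right, y down, z forward; pixel columns grow to the right and rows downward; lengths in m; the calibration is good to about 2 mm. A picture is of the moment at which its call begins. get_calibration takes no time and is no camera call.
A pose or a line that the arm cannot do raises manip.PlanningError and nothing moves.
- manip.hand_in(): hands the job in; it is judged then, once.
Readings, each from a call of its own:
- manip.current_clock(): time.
- manip.current_q(): joint angles.
- manip.current_joint_velocities(): joint speeds.
- manip.current_tau(): joint torques, N m.
- manip.current_tool_pos(): TCP position.
- manip.current_tcp_rot(): TCP orientation.
- manip.current_force(): force on the tool from outside, world axes, zero at the start.
- manip.current_wrist_torque(): the same for the moment, N m.
- manip.current_finger_gap(): finger opening in m.
- manip.current_gripper_force(): force on a finger pad.
Only numpy, scipy, OpenCV 4.12 (cv2) and the standard library are available. Lean on these libraries where they do the work, as an engineer would, in place of code of your own. Each camera call takes 0.05 s, during which the arm holds its last target. There are 200 camera calls.

## Working session

There is one attempt and no reset: what is moved stays moved. The work goes in short steps, each a Python script; the robot and the scene stay as the last script left them, time stands still between calls to the robot, and variables do not carry over. Pictures are saved under pics/ and viewed, at most 10 in all, crops included, and the job is handed in when it is done.

```bash
mkdir -p pics; python3 - <<'E'
from bench import manip, effector, viewer
import cv2
for n in("scene","top"):
    cv2.imwrite(f"pics/{n}0.png",viewer.get_image(n)[:,:,::-1]); print(n,viewer.get_calibration(n))
print(manip.current_tcp_rot(),manip.current_clock(),manip.grip_depth)
E
```

```text
scene {'vfov': 49.44687551496984, 'cx': 315.6665036184789, 'cy': 249.16938604289044, 'dist_coeffs': array([-0.14954313,  0.        ,  0.        ,  0.        ,  0.        ]), 'eye': array([-0.14388976,  1.06530612,  0.90619465]), 'attitude': array([-0.25228466,  0.85444458, -0.43225302,  0.13940675])}
top {'vfov': 57.717968317430795, 'cx': 316.3357325872198, 'cy': 245.18613389421446, 'dist_coeffs': array([-0.07557316,  0.        ,  0.        ,  0.        ,  0.        ]), 'eye': array([0.32843214, 0.11305488, 1.24058832]), 'attitude': array([-0.70057953,  0.70952352, -0.06194994,  0.04389638])}
[ 9.78768605e-01  2.04966484e-01 -1.46259723e-04 -8.58110824e-04] 0.1 0.0188
```

View pics/scene0.png

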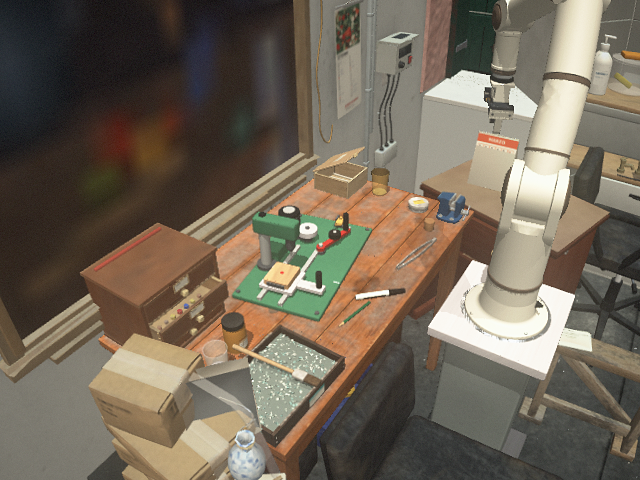

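View pics/top0.png

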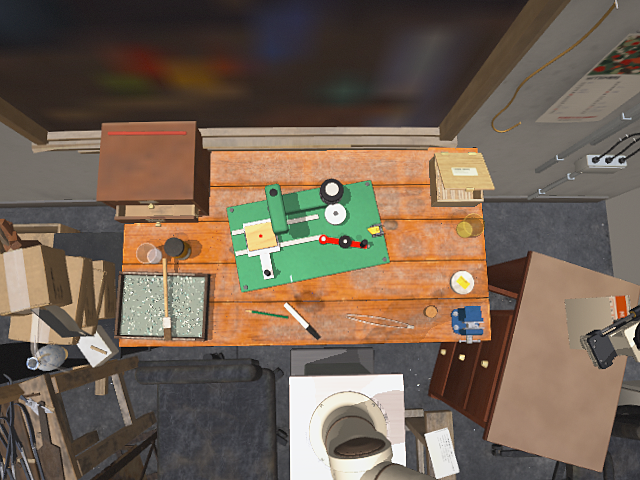

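The scene view shows the drill mid-table. In the top view, the plate corners are near (228,207), (371,181), (388,262) and (240,292). The red dot is near (261,236), the slide post near (267,272), and the red arm runs from (323,240) to (368,245). I'll zoom in next.

```bash
cat > h.py <<'E'
import cv2,numpy as np
from scipy.spatial.transform import Rotation as R
from bench import manip, effector, viewer
def K(n):
    c=viewer.get_calibration(n); f=240/np.tan(np.radians(c["vfov"])/2)
    return c,np.array([[f,0,c["cx"]],[0,f,c["cy"]],[0,0,1.]])
def ray(n,px):
    c,k=K(n); u=cv2.undistortPoints(np.array(px,float).reshape(-1,1,2),k,c["dist_coeffs"]).reshape(-1,2)
    return c["eye"],R.from_quat(c["attitude"]).apply(np.c_[u,np.ones(len(u))])
def onplane(n,px,z):
    e,d=ray(n,px); return e+d*((z-e[2])/d[:,2])[:,None]
def proj(n,P):
    c,k=K(n); r=R.from_quat(c["attitude"]).inv()
    return cv2.projectPoints(r.apply(np.atleast_2d(P)-c["eye"]),np.zeros(3),np.zeros(3),k,c["dist_coeffs"])[0].reshape(-1,2)
E
python3 - <<'E'
import cv2
a=cv2.imread("pics/top0.png")[170:300,220:400]; cv2.imwrite("pics/top0c.png",cv2.resize(a,None,fx=4,fy=4,interpolation=cv2.INTER_CUBIC))
a=cv2.imread("pics/scene0.png")[195:325,220:380]; cv2.imwrite("pics/scene0c.png",cv2.resize(a,None,fx=4.5,fy=4.5,interpolation=cv2.INTER_CUBIC))
E
```

```text
(no output)
```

View pics/top0c.png

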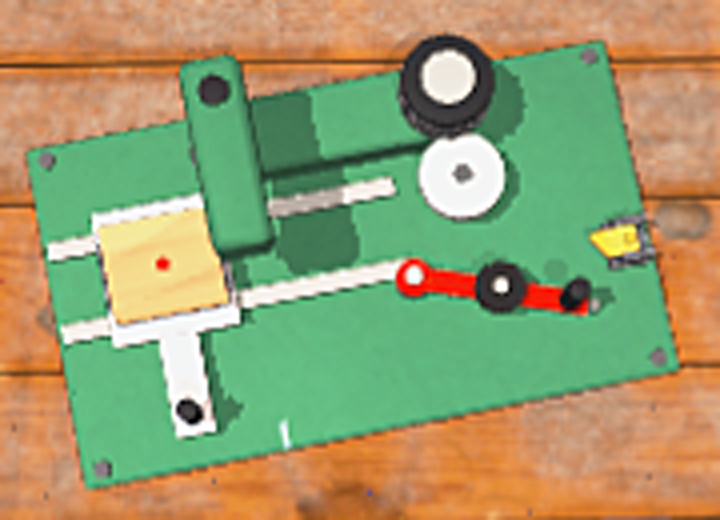

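View pics/scene0c.png

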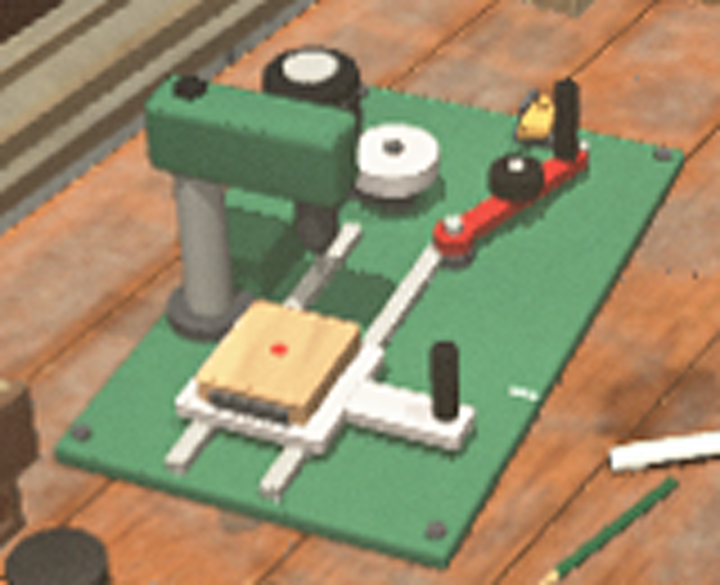

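The crops show plate corners (crop px) at TL (27,152), TR (606,40), BR (680,370) and BL (88,490). The dot is at (162,264), the slide post top at (188,410), the pivot at (413,277) and the push post top at (577,290). In the scene crop the chuck is at about (318,235). There is a white tick on the plate at (285,433).

```bash
cat >> h.py <<'E'
T=lambda p:(np.array(p,float).reshape(-1,2)+.5)/4-.5+[220,170]
S=lambda p:(np.array(p,float).reshape(-1,2)+.5)/4.5-.5+[220,195]
E
python3 - <<'E'
from h import *
c=onplane("top",T([(27,152),(606,40),(680,370),(88,490)]),.015)
print(c[:,:2].round(4),[np.linalg.norm(c[i]-c[i-1]).round(4) for i in range(4)])
cs=onplane("scene",S([(55,458),(686,152),(445,565)]),.015);print("scene TL,TR,BL",cs.round(4))
y=(c[0]-c[1]+c[3]-c[2])[:2]; y/=np.linalg.norm(y)
xx=(c[0]-c[3]+c[1]-c[2])[:2]; xx/=np.linalg.norm(xx)
x=np.array([y[1],-y[0]]); x=x+xx; x/=np.linalg.norm(x); y=np.array([-x[1],x[0]])
o=c.mean(0)[:2]+.015*x
print("o",o,"x",x,"yaw",np.degrees(np.arctan2(x[1],x[0])))
D=lambda p:np.c_[(p[:,:2]-o)@x,(p[:,:2]-o)@y]
for n,z,t,s in [("dot",.055,(162,264),(279,350)),("spost",.087,(186,405),(444,345)),("pivot",.045,(413,272),(453,225)),("ppost",.095,(579,285),(566,84)),("tick",.015,(285,433),(523,393))]:
    a=onplane("top",T(t),z);b=onplane("scene",S(s),z); print(n,a[0,:2].round(4),b[0,:2].round(4),D(a).round(4),D(b).round(4))
print("head bottom corners",D(onplane("top",T([(217,257),(272,247)]),.13)).round(4))
dx=D(onplane("top",T((162,264)),.055))[0,0]
e,d=ray("scene",S([(318,225),(318,250)]))
for v in d:
    t=(dx-(e[:2]-o)@x)/(v[:2]@x); P=e+t*v; print("bit",P.round(4),D(P[None]).round(4))
np.savez("f.npz",o=o,x=x,y=y)
E
```

```text
[[ 0.6255  0.338 ]
 [ 0.7059 -0.0832]
 [ 0.4622 -0.1278]
 [ 0.3827  0.2914]] [np.float64(0.2472), np.float64(0.4287), np.float64(0.2477), np.float64(0.4266)]
scene TL,TR,BL [[ 0.6186  0.3423  0.015 ]
 [ 0.4611 -0.1309  0.015 ]
 [ 0.3787  0.2952  0.015 ]]
o [0.55883595 0.10737312] x [0.9826196  0.18563058] yaw 10.697898909701761
dot [0.5356 0.2361] [0.536  0.2308] [[0.0011 0.1308]] [[0.0005 0.1255]]
spost [0.435  0.2164] [0.4344 0.2092] [[-0.1015  0.1302]] [[-0.1034  0.1231]]
pivot [0.5299 0.0626] [0.5261 0.0602] [[-0.0368 -0.0386]] [[-0.0409 -0.0403]]
ppost [ 0.5115 -0.0463] [ 0.511  -0.0525] [[-0.075  -0.1422]] [[-0.0767 -0.1482]]
tick [0.4211 0.1533] [0.4201 0.1474] [[-0.1268  0.0707]] [[-0.1289  0.0651]]
head bottom corners [[-0.0157  0.0899]
 [-0.0162  0.0538]]
bit [0.5478 0.1713 0.1041] [[0.0011 0.0648]]
bit [0.5475 0.1732 0.0872] [[0.0011 0.0668]]
```

```bash
cat >> h.py <<'E'
try:
    f=np.load("f.npz"); o,x,y=f["o"],f["x"],f["y"]
    W=lambda xd,yd,z:np.r_[o+xd*x+yd*y,z]
    Dp=lambda p:np.array([(p[:2]-o)@x,(p[:2]-o)@y])
    yaw=np.arctan2(x[1],x[0]); Q=lambda a:np.array([np.cos(a/2),np.sin(a/2),0,0])
except Exception: pass
def tri(a,b):
    e1,d1=ray("top",T(a)); e2,d2=ray("scene",S(b)); d1,d2=d1[0],d2[0]
    s=np.linalg.lstsq(np.c_[d1,-d2],e2-e1,rcond=None)[0]; return (e1+s[0]*d1+e2+s[1]*d2)/2
E
python3 - <<'E'
from h import *
for n,a,b in [("motor",(448,77),(310,67)),("wheel",(462,172),(395,147)),("roller",(500,285),(516,163)),("pawl",(622,240),(540,110)),("pivot",(413,272),(453,225)),("ppost",(579,285),(566,84)),("head",(213,90),(190,88))]:
    P=tri(a,b); print(n,Dp(P).round(4),P[2].round(4))
manip.move_pose(W(-.103,.127,.2),Q(yaw)); print(manip.current_clock(),manip.current_q().round(2))
manip.servo_line(W(-.103,.127,.048),vel=.1)
effector.close(f_grip=20)
print(manip.current_finger_gap(),manip.current_force(),Dp(manip.current_tool_pos()),manip.current_clock())
cv2.imwrite("pics/s1.png",viewer.get_image("scene")[:,:,::-1])
E
```

```text
motor [ 0.077  -0.0839] 0.1114
wheel [ 0.0207 -0.0856] 0.0618
roller [-0.0614 -0.0944] 0.0634
pawl [-0.0436 -0.1875] 0.0438
pivot [-0.039  -0.0392] 0.0456
ppost [-0.0772 -0.142 ] 0.099
head [0.0772 0.0704] 0.1861
3.0083 [-0.33  0.21 -0.21  1.99  0.05  0.94 -1.95]
0.015780734025825936 [-0.54815822  0.72682159 -0.48706142] [-0.10299312  0.12720418] 5.8417
```

Gripped: the gap is 15.8 mm, which matches the post. Now I'll run the slide to the right end stop as the reference, then come back 35 mm.

```bash
python3 - <<'E'
from h import *
z=.048
manip.servo_line(W(-.103,.045,z),vel=.06)
print(manip.current_force()[:2]@y,Dp(manip.current_tool_pos()))
for yd in np.arange(.0425,.005,-.0025):
    manip.servo_line(W(-.103,yd,z),vel=.03)
    f=manip.current_force()[:2]@y; print(round(yd,4),f.round(2),Dp(manip.current_tool_pos()).round(4))
    if f>9: break
end=Dp(manip.current_tool_pos())[1]
manip.servo_line(W(-.103,end+.035,z),vel=.04); manip.sleep(.2)
print(end,Dp(manip.current_tool_pos()),manip.current_force()[:2]@y,manip.current_clock())
for n in("scene","top"): cv2.imwrite(f"pics/{n}2.png",viewer.get_image(n)[:,:,::-1])
a=cv2.imread("pics/scene2.png")[215:305,240:360]; cv2.imwrite("pics/scene2c.png",cv2.resize(a,None,fx=6,fy=6,interpolation=cv2.INTER_CUBIC))
E
```

```text
-0.715392321789505 [-0.10301017  0.04465006]
0.0425 0.03 [-0.103   0.0426]
0.04 0.46 [-0.103   0.0399]
0.0375 0.81 [-0.103   0.0372]
0.035 0.59 [-0.103   0.0346]
0.0325 5.07 [-0.103   0.0336]
0.03 10.98 [-0.103   0.0335]
0.03350337521080313 [-0.10299905  0.0689898 ] 2.443343572226183 10.225
```

View pics/scene2c.png

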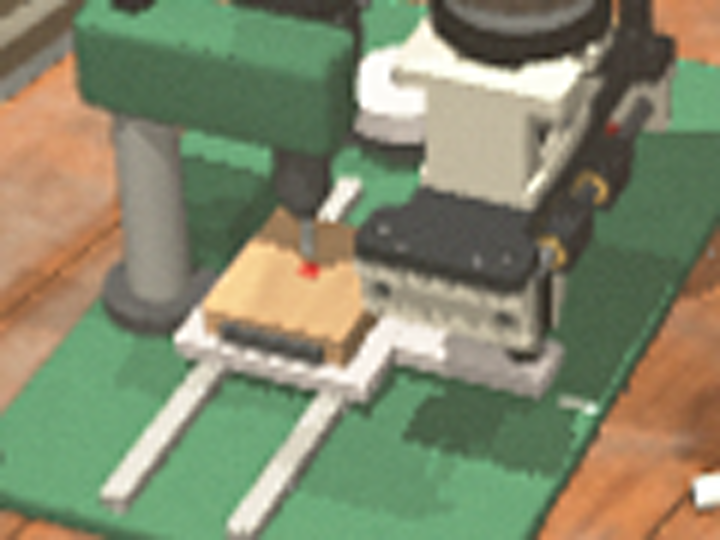

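The bit points straight onto the red dot (about (308,268) in the crop), so the slide is set. I'll release it, then go to the push post with the jaws closing roughly along the push direction.

```bash
python3 - <<'E'
from h import *
effector.open_jaws()
p=manip.current_tool_pos(); manip.servo_line(np.r_[p[:2],.2],vel=.15)
P0=np.array([-.0758,-.1445])
ends=[W(*P0,.2),W(*P0,.06),W(-.010,-.145,.06)]
for a in (yaw+np.radians(75),yaw-np.radians(105)):
    qs=[manip.solve_ik(e,Q(a)) for e in ends]; print([None if q is None else np.round(q,2) for q in qs])
    if all(q is not None for q in qs): best=a; break
np.save("a.npy",best)
manip.move_pose(ends[0],Q(best)); print(manip.current_q().round(2),manip.current_clock())
for n in("scene","top"): cv2.imwrite(f"pics/{n}3.png",viewer.get_image(n)[:,:,::-1])
a=cv2.imread("pics/scene3.png")[175:295,240:400]; b=cv2.imread("pics/top3.png")[170:290,225:385]
cv2.imwrite("pics/c3.png",cv2.resize(np.hstack([a,b]),(800,300),interpolation=cv2.INTER_CUBIC))
E
```

```text
[array([ 0.22,  0.26, -0.2 ,  1.92,  0.06,  0.96, -0.09]), array([ 0.24,  0.48, -0.23,  2.02,  0.17,  0.66, -0.19]), array([ 0.21,  0.57, -0.25,  1.86,  0.2 ,  0.74, -0.22])]
[ 0.22  0.27 -0.2   1.92  0.06  0.96 -0.09] 14.2917
```

View pics/c3.png

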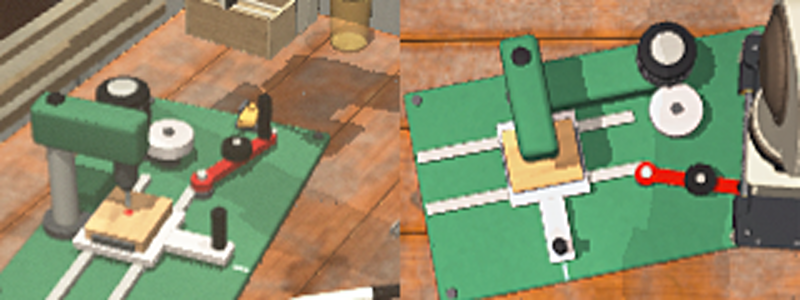

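```bash
python3 - <<'E'
from h import *
p=manip.current_tool_pos(); print(p,Dp(p),proj("scene",p),proj("top",p),manip.current_force())
a=cv2.imread("pics/scene3.png")[100:300,230:430]; cv2.imwrite("pics/c3b.png",cv2.resize(a,None,fx=3,fy=3,interpolation=cv2.INTER_CUBIC))
E
```

```text
[ 0.51107433 -0.04793575  0.19985976] [-0.07576158 -0.14374353] [[344.96929596 182.31629336]] [[370.80297771 234.19004526]] [-0.37307255 -0.19286346  0.40632734]
```

View pics/c3b.png

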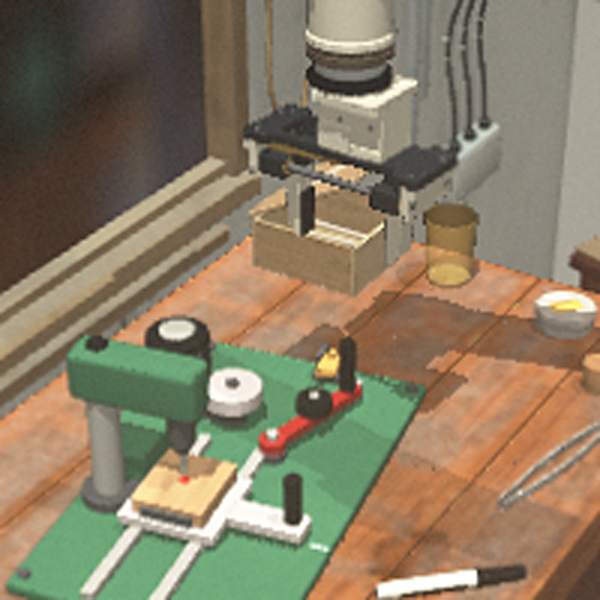

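The jaws straddle the post line (crop x≈347), the drill is clear of the gripper, and the dot is still under the bit. Next I'll descend, grip and push along the arc.

```bash
python3 - <<'E'
from h import *
z=.06
manip.servo_line(W(-.0758,-.1445,z),vel=.1)
effector.close(f_grip=35)
p=Dp(manip.current_tool_pos()); print("gap",manip.current_finger_gap(),p,manip.current_force().round(1),manip.current_clock())
if not .012<manip.current_finger_gap()<.02: raise SystemExit
c=np.array([-.039,-.039]); v=p-c; r=np.linalg.norm(v); a0=np.arctan2(v[1],v[0]); print("r",r,a0)
v*=.110/r; c=p-v; 
th=np.r_[.1,.2,.3,.38,.44,.5,.54,.57,.59,.60,.61,.62,.63,.64]
for t in th:
    d=np.array([np.cos(a0+t),np.sin(a0+t)]); manip.servo_line(W(*(c+.110*d),z),vel=.05)
    F=manip.current_force()[:2]; F=np.array([F@x,F@y]); ft=F@[-d[1],d[0]]
    print(t,"tan",ft.round(1),"rad",(F@d).round(1),Dp(manip.current_tool_pos()).round(4),round(manip.current_clock(),2))
    if t>.55 and ft<-20 or np.linalg.norm(F)>45: break
print(manip.current_gripper_force(),manip.current_finger_gap())
for n in("scene","top"): cv2.imwrite(f"pics/{n}4.png",viewer.get_image(n)[:,:,::-1])
a=cv2.imread("pics/scene4.png")[175:295,240:400]; b=cv2.imread("pics/top4.png")[170:290,225:385]
cv2.imwrite("pics/c4.png",cv2.resize(np.vstack([a,b]),(800,1200),interpolation=cv2.INTER_CUBIC)[:, :][::2,::2])
E
```

```text
gap 0.015279214633225053 [-0.07626062 -0.14441083] [-1.1 -0.1  2.7] 17.1167
r 0.11180248756746904 -1.91056804480665
0.1 tan -7.2 rad 2.0 [-0.0678 -0.1476] 17.48
0.2 tan -8.7 rad 3.1 [-0.0575 -0.1507] 17.84
0.3 tan -8.7 rad 3.6 [-0.0469 -0.1527] 18.21
0.38 tan -11.6 rad 4.8 [-0.0394 -0.1535] 18.53
0.44 tan -6.6 rad 5.3 [-0.0313 -0.1536] 18.82
0.5 tan -10.8 rad 4.3 [-0.0257 -0.1531] 19.1
0.54 tan -11.9 rad 4.8 [-0.0215 -0.1528] 19.35
0.57 tan -11.9 rad 4.4 [-0.0182 -0.152 ] 19.6
0.59 tan -11.6 rad 4.8 [-0.0162 -0.1514] 19.85
0.6 tan -12.6 rad 3.2 [-0.0155 -0.1512] 20.1
0.61 tan -11.7 rad 3.7 [-0.0143 -0.1508] 20.35
0.62 tan -12.5 rad 3.5 [-0.0134 -0.1506] 20.6
0.63 tan -12.5 rad 3.1 [-0.0122 -0.1502] 20.85
0.64 tan -14.1 rad 2.7 [-0.0119 -0.1501] 21.1
34.999330043792725 0.01503578362609637
```

View pics/c4.png

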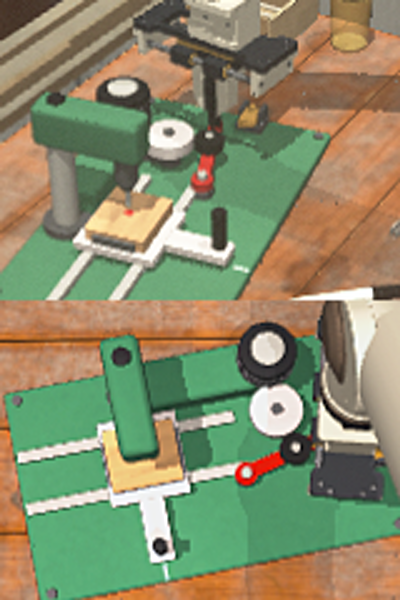

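The click shows as a dip in force at about 0.43, and the roller is now next to the wheel. The tangential force is only just starting to rise, so I'll press on until it bears firmly.

```bash
python3 - <<'E'
from h import *
z=.06; p=np.array([-.07626,-.14441]); a0=-1.91057; c=p-.110*np.array([np.cos(a0),np.sin(a0)])
for t in np.arange(.65,.80,.01):
    d=np.array([np.cos(a0+t),np.sin(a0+t)]); manip.servo_line(W(*(c+.110*d),z),vel=.05)
    F=manip.current_force()[:2]; F=np.array([F@x,F@y]); ft=F@[-d[1],d[0]]
    print(t.round(2),"tan",ft.round(1),"rad",(F@d).round(1),Dp(manip.current_tool_pos()).round(4),round(manip.current_clock(),2))
    if ft<-26 or np.linalg.norm(F)>45: break
manip.sleep(.5); print(manip.current_force().round(1),manip.current_gripper_force(),manip.current_finger_gap(),manip.current_clock())
a=viewer.get_image("scene")[190:290,250:370,::-1]; b=viewer.get_image("top")[190:290,260:380,::-1]
cv2.imwrite("pics/c5.png",cv2.resize(np.hstack([a,b]),(800,333),interpolation=cv2.INTER_CUBIC))
E
```

```text
0.65 tan -16.1 rad 1.9 [-0.0118 -0.1501] 21.45
0.66 tan -19.3 rad 1.5 [-0.0117 -0.1501] 21.7
0.67 tan -20.5 rad 0.3 [-0.0117 -0.1501] 21.95
0.68 tan -24.8 rad -0.1 [-0.0116 -0.1501] 22.2
0.69 tan -26.3 rad -0.7 [-0.0115 -0.1501] 22.45
[-22.7 -13.7  23.1] 35.07306665182114 0.015310820093189946 22.95
```

View pics/c5.png

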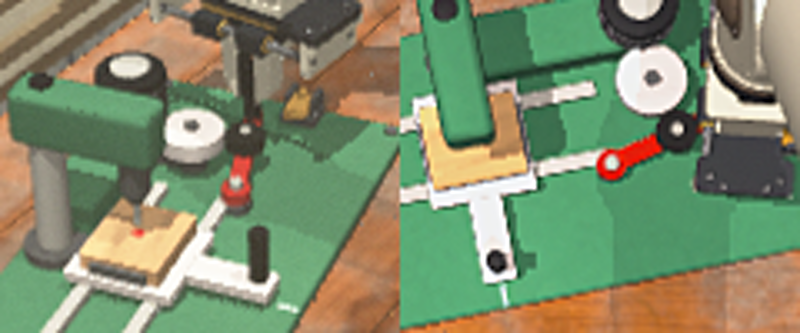

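The post has moved along a chord of 65.0 mm, which is exactly 0.60 rad at 110 mm. It has stalled at the hard stop, with the roller on the wheel and the dot still under the bit.

```bash
python3 -c "
from bench import manip
print(manip.hand_in())"
```

```text
the job is handed in; nothing more can be done
None
```

I set the red dot under the bit, pushed the idler arm past its click to the hard stop at about 0.60 rad, and handed the job in at about 23 s with the gripper still holding it there; no verdict was returned.

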